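Load the instrument steriliser

TASK

Sterilise the instruments that lie on the bench: draw the steriliser's tray out by its grip, lay every instrument flat in a channel of its own, working end first, and slide that end in under the tray's hold-down plate until it meets the end wall. Then push the tray fully home, so that its front panel closes against the steriliser, press the start button down and let it go. Never press it while the tray is open, and do not knock over or shove aside the glassware and other things standing about.

Things in the scene. Friction and masses are not known exactly. Their poses are not given: they have to be found in the camera images.
- steriliser: White and grey bench-top steriliser, fixed. Origin: on the bench below the middle of its mouth, in the plane of its front face; x axis points straight into the chamber, the way the tray slides in, z up. Body x = 0 to 330 mm, 280 mm wide, top at z = 105 mm, from x = 95 mm on at 140 mm. The tray's fully-home origin is at x = +110 mm, z = 22 mm in this frame.
- mouth (a point): Middle of the mouth's lower edge, at z = 22 mm on the front face. The mouth is 211 mm wide and 44 mm high. A level steel loading apron (260 mm long, 240 mm wide, top at z = 22 mm, like the chamber floor) stands before it, with two guides (12 mm high, 211 mm apart) that lead the tray straight in.
- tray: Loose steel tray, 0.8 kg, 220 x 203 mm, slides with 4 mm play each side and 2 to 6 N; at the start it is 0 to 50 mm out. Origin: centre of its underside; x points into the steriliser. Floor at z = 3 mm, side walls 22 mm high, front panel at x = -116 to -110 mm, 60 mm high, end wall at x = 105 mm. With its origin at x = -80 to -85 mm in the steriliser's frame it can be loaded and rests wholly on the apron.
- panel (a point): Middle of the upper edge of the tray's front panel (x = -113, y = 0, z = 60 mm in the tray's frame). At the tray's other end a hold-down plate covers the far ends of all the channels, from x = 65 mm to the end wall at 105 mm; underside at z = 25 mm, 4 mm thick, with 22 mm of room below it. From the front panel to x = 28 mm the tray floor is open.
- tray_floor (a point): Point on the tray floor just inside the front panel (x = -105, y = 0, z = 3 mm in the tray's frame). At the far end four like channels run along x to the end wall, 38 mm wide, middle lines at y = +78, +26, -26, -78 mm, parted by 14 mm ribs that begin at x = 28 mm (12 mm high above the floor, under the plate up to the plate). Any instrument fits any channel.
- tray_grip (a point): Middle of the tray's black grip bar, which stands out before the front panel: 52 mm long along the tray's x, 14 mm wide (y), 30 mm high; its centre is at x = -161, y = 0, z = 53 mm in the tray's frame. Can be pinched from above across its width.
- start (a joint): Start button travel in m: 0 released, 0.006 fully down; springs back; about 5 N. It counts as pressed beyond 0.004.
- start_top (a point): Top of the start button, a black 28 mm cap in a grey housing, on the top of the steriliser's front step, 30 mm behind the front face, on the middle line; pressed downwards.
- spatula: Spatula: black handle, flat straight steel blade; 150 mm long, 50 to 105 g, lying flat; may be absent. Origin: middle of its length, on its underside; x axis points to the working end (x = +75 mm), z up. Handle x = -75 to -8 mm, 14 mm wide, 12 mm high; balances near x = -15 mm, to be held 20 to 35 mm behind the origin. The blade is 22 mm wide, 4 mm thick.
- scoop: Scoop: steel handle, trough-shaped steel end open at the tip; 150 mm long, 50 to 105 g, lying flat; may be absent. Origin: middle of its length, on its underside; x axis points to the working end (x = +75 mm), z up. Handle x = -75 to -8 mm, 14 mm wide, 12 mm high; balances near x = -15 mm, to be held 20 to 35 mm behind the origin. The trough is 28 mm wide, 50 mm long, 10 mm high.
- spreader: Spreader: aluminium-grey handle, thin stem with a T-shaped crossbar; 150 mm long, 50 to 105 g, lying flat; may be absent. Origin: middle of its length, on its underside; x axis points to the working end (x = +75 mm), z up. Handle x = -75 to -8 mm, 14 mm wide, 12 mm high; balances near x = -15 mm, to be held 20 to 35 mm behind the origin. The crossbar is 28 mm wide, 8 mm high.
- spoon: Spoon: white handle, thin stem with a round steel bowl; 150 mm long, 50 to 105 g, lying flat; may be absent. Origin: middle of its length, on its underside; x axis points to the working end (x = +75 mm), z up. Handle x = -75 to -8 mm, 14 mm wide, 12 mm high; balances near x = -15 mm, to be held 20 to 35 mm behind the origin. The bowl is 26 mm across, 7 mm high.
- spatula_tip (a point): Foremost point of the spatula's working end, on its underside.
- scoop_tip (a point): Foremost point of the scoop's working end, on its underside.
- spreader_tip (a point): Foremost point of the spreader's working end, on its underside.
- spoon_tip (a point): Foremost point of the spoon's working end, on its underside.
- flask_small: Conical glass flask, 67 mm across the foot, 112 mm high. Origin: centre of its foot. Bystander: leave it where it stands.
- reagent: Reagent bottle, 70 mm across, 150 mm high. Origin: centre of its foot. Bystander: leave it where it stands.
- beaker: Glass beaker, 70 mm across, 90 mm high. Origin: centre of its foot. Bystander: leave it where it stands.
- petri: Petri dish, 94 mm across, 20 mm high. Origin: centre of its underside. Bystander: leave it where it stands.
- jar: Small jar with white lid, 60 mm across, 70 mm high. Origin: centre of its foot. Bystander: leave it where it stands.
Things that resemble listed ones, but are neither listed nor needed, are in the scene too. What is shaped like the spreader but green is not meant.

How it is judged:
By the outcome, as a careful person would: the job done as asked, in the order asked, and still so for the second after the job is handed in, with the robot touching nothing.
Of spatula, scoop, spreader, spoon only 3 to 4 are there at a start; the rules pass over those that are not, and their reading is None.
At some moment in a run one of spatula, scoop, spreader, spoon may be knocked a few centimetres aside while the robot is not near it.
Once in a run the grip may slacken for a moment while it holds something.
It also fails if it takes over 210 s, if anything falls off the work surface, if the arm or the gripper's body presses on something with over 40 N, if the wrist force passes 120 N, or if a joint passes its speed limit or range.

ROBOT

A 6-joint arm with a two-finger parallel gripper is mounted at the origin on the work surface. World frame = base frame: x ahead of the robot, y to its left, z up, the work surface at z = 0. Lengths are in m, angles in rad, forces in N, time in s.
With the tool pointing down it reaches from about 0.35 to 0.775 m from the base axis. Payload 7.3 kg.
Tool frame: the origin (TCP) lies at the very end of the fingers, on their centre line; the grasp point (between the pads) lies 19 mm behind it (pinch_z is the distance from the TCP to the grasp point, in m); z points along the fingers, y is the line along which they close (so a half turn about z gives the same grasp; the last joint's range is limited). The gripper opens to 92 mm and grips with 3 to 60 N. Pads are 19 mm wide; open, the fingers measure 130 mm over their backs; the gripper's body (75 mm by 190 mm) begins 47 mm behind the grasp point.
Start: joints at [-1.379, 0.342, 1.524, -0, 1.275, -0.146], TCP at [0.174, -0.495, 0.227] pointing down, gripper open.
Joint ranges: [-2.53, 2.53], [-0.77, 2.02], [0.04, 2.7], [-1, 4.14], [0.28, 2.66], [-3.11, 3.11]. Speed limits (rad/s): [2.57, 2.57, 3.14, 3.14, 3.14, 3.14].

INTERFACE

Orientations are given as [roll, pitch, yaw] about the fixed x, y, z axes, in that order (R = Rz(yaw) Ry(pitch) Rx(roll)).
In Python, from cell import * gives the robot as it stands.
- The arm moves only by the tool arm_command, never from a script. Its arguments are lists of equal length, an entry for each row: "fingers": the gripper command: -1 is fully open, 1 is shut, values between are in proportion; "travel": the shift along the tool's x, y, z in m, a list of three; "dr": the turn, a rotation vector about the tool's x, y, z in degrees, a list of three. In form: {"fingers": [fingers, ...], "travel": [[x, y, z], ...], "dr": [[wx, wy, wz], ...]}. A call has 1 to 8 rows; each row is the pose to reach, as a shift and turn from the pose commanded when the call began, along the tool's axes at that moment; what a row does not reach only later rows make up. A row lasts 1/12 s, in which the tool goes at most 41.7 mm and 7.16 degrees, less where a joint would pass 70% of its speed; a pose out of reach is approached as far as the arm can. A call with a gripper value outside its range is refused whole. The fingers move at their own pace and stop on an object; "squeeze" is the grip in N (left out, the last holds). Time passes only in rows, so rows that repeat a pose let the fingers close. It gives the time, the measured TCP pose, the force, the opening and the grip force at its end, in the units of the state.
- observe(): the state, without advancing time (a new reading comes with each control period).
- read_camera(name): name is "scene" or "top" or "wrist"; returns a dict with "color" (420x560x3 uint8, blue, green, red), "z_map" (420x560 float32, m along the optical axis (not along the pixel's ray), 0 where there is no reading), "fx", "fy", "cx", "cy" (pixels), "R" (3x3) and "t" (3): a world point X has camera coordinates R X + t. Camera axes: x right, y down, z forward; pixel columns grow to the right and rows downward; lengths in m; the calibration is good to about 2 mm. A picture is of the moment at which its call begins.
- hand_in(): hands the job in; it is judged then, once.
The state is a dict: "time": time; "qpos": joint angles; "qvel": joint speeds; "joint_efforts": joint torques, N m; "tool_pos": TCP position; "tool_rot": TCP orientation; "contact_force": force on the tool from outside, world axes, zero at the start; "torque": the same for the moment, N m; "opening": finger opening in m; "grip_force": force on a finger pad.
Only numpy, scipy, OpenCV 4.12 (cv2) and the standard library are available. Lean on these libraries where they do the work, as an engineer would, in place of code of your own. Each camera call takes 0.05 s, during which the arm holds its last target. There are 200 camera calls.

## Working session

There is one attempt and no reset: what is moved stays moved. The work goes in short steps, Python scripts to look and compute and a tool call to move; the robot and the scene stay as the last step left them, time stands still between calls to the robot, and variables do not carry over. Pictures are saved under pics/ and viewed, at most 14 in all, crops included, and the job is handed in when it is done.

Besides the shell and the picture viewer there is one more tool, called after "Emit:" in YAML: its name, and indented under it one key for each argument. arm_command: Moves the arm, as the interface text tells. Its arguments: {"type":"object","properties":{"fingers":{"type":"array","items":{"type":"number"}},"travel":{"type":"array","items":{"type":"array","items":{"type":"number"}}},"dr":{"type":"array","items":{"type":"array","items":{"type":"number"}}},"squeeze":{"type":"number"}},"required":["fingers","travel","dr"]}

```bash
mkdir -p pics; ls
cat > h.py <<'E'
from cell import *
import numpy as np, cv2
def snap(n,f=None):
    c=read_camera(n); 
    if f: cv2.imwrite('pics/'+f,c['color'])
    np.savez('last_%s.npz'%n,**c); return c
def world(c,u,v,z=None):
    # z given: intersect ray with world plane z; else use depth
    R=np.array(c['R']);t=np.array(c['t'])
    d=np.array([(u-c['cx'])/c['fx'],(v-c['cy'])/c['fy'],1.])
    if z is None: return R.T@(d*c['z_map'][int(v),int(u)]-t)
    o=-R.T@t; r=R.T@d
    return o+r*(z-o[2])/r[2]
def cloud(c):
    R=np.array(c['R']);t=np.array(c['t']);z=c['z_map']
    v,u=np.mgrid[:z.shape[0],:z.shape[1]]
    P=np.stack([(u-c['cx'])/c['fx']*z,(v-c['cy'])/c['fy']*z,z],-1)
    W=(P-t)@R; W[z==0]=np.nan
    return W
E
python3 - <<'E'
from h import *
import cv2
a=snap('top');b=snap('scene')
cv2.imwrite('pics/a.png',cv2.resize(a['color'],(800,600),interpolation=cv2.INTER_CUBIC));cv2.imwrite('pics/b.png',b['color'])
for c in(a,b): print(c['fx'],c['cx'],c['cy'],-np.array(c['R']).T@c['t'],np.array(c['R']).round(2).tolist())
print(observe())
E
```

```text
pics
516.3314405590345 272.7326033942684 210.01056910273928 [0.30929756 0.02175023 1.42016248] [[0.02, -1.0, 0.01], [-0.99, -0.02, -0.16], [0.16, -0.0, -0.99]]
453.5905659922192 283.87553918933315 207.3392291763697 [1.27708963 0.10761933 0.97464968] [[-0.11, 0.99, -0.01], [0.75, 0.07, -0.66], [-0.65, -0.08, -0.75]]
{'time': 0.1, 'qpos': array([-1.37899561e+00,  3.42711641e-01,  1.52489197e+00,  9.10851728e-06,
        1.27537980e+00, -1.46043719e-01]), 'qvel': array([-0.00015932,  0.00103056, -0.0037153 ,  0.00044437, -0.00189563,
       -0.00031252]), 'joint_efforts': array([ 1.17276752e-03, -4.32005560e+01, -2.44693726e+01,  7.18858279e-02,
        5.26564009e-02, -5.08525966e-05]), 'tool_pos': array([ 0.17394939, -0.49498174,  0.22609434]), 'tool_rot': array([-3.14021797e+00, -2.11007346e-04,  3.37841637e-01]), 'contact_force': array([0.21535102, 0.62089566, 0.42275211]), 'torque': array([0.01004578, 0.03283171, 0.00442895]), 'grip_force': 0.0, 'opening': 0.09172565525886468}
```

View pics/a.png

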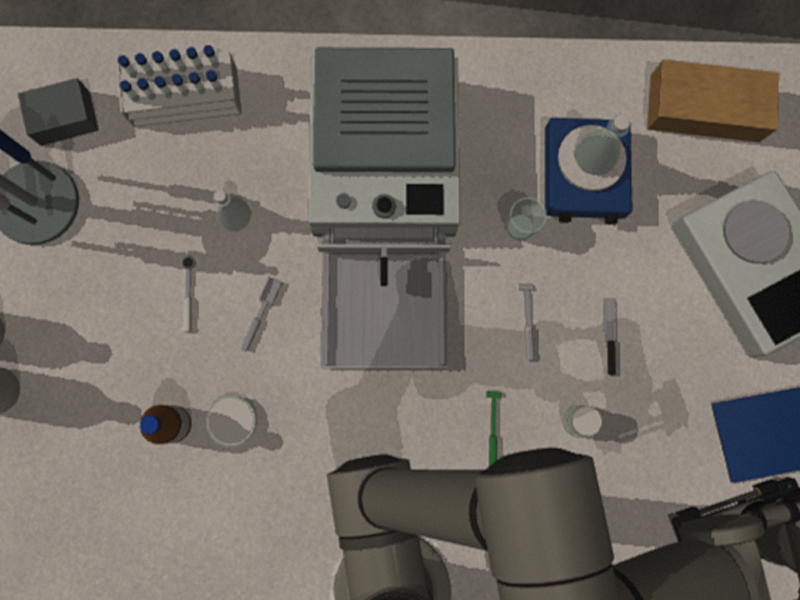

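View pics/b.png

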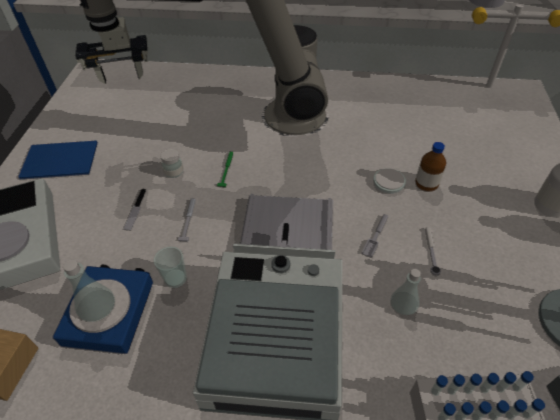

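Run:
```python
from h import *
c=dict(np.load('last_top.npz')); W=cloud(c)
s=560/800
# bench offset
g=W[int(380*s):int(400*s),int(290*s):int(310*s),2]; print('bench',np.nanmedian(g),np.nanstd(g))
B={'spoon':(165,245,210,340),'scoop':(230,270,290,360),'spreader':(510,270,545,370),'spatula':(595,290,625,385),'green':(480,385,508,445)}
for k,(u0,v0,u1,v1) in B.items():
    u0,v0,u1,v1=[int(q*s) for q in(u0,v0,u1,v1)]
    P=W[v0:v1,u0:u1].reshape(-1,3); P=P[(P[:,2]>.0045)&(P[:,2]<.03)]
    hP=P[:,:2]; m,(w,h),a=cv2.minAreaRect(hP.astype(np.float32)*1000)
    pc=np.linalg.svd(hP-hP.mean(0))[2][0]
    print(k,len(P),hP.mean(0).round(4),'rect',np.round([*m,w,h,a],1),'dir',np.degrees(np.arctan2(pc[1],pc[0])).round(1),'zmax',P[:,2].max())
# grip, panel, body
def rect(u0,v0,u1,v1,lo,hi,n):
    u0,v0,u1,v1=[int(q*s) for q in(u0,v0,u1,v1)]
    P=W[v0:v1,u0:u1].reshape(-1,3);P=P[(P[:,2]>lo)&(P[:,2]<hi)]
    m,(w,h),a=cv2.minAreaRect(P[:,:2].astype(np.float32)*1000);print(n,len(P),np.round([*m,w,h,a],1),'z',np.median(P[:,2]))
rect(370,253,396,295,.05,.09,'grip')
rect(300,225,470,260,.074,.09,'panel')
rect(290,165,480,245,.098,.112,'step')
rect(290,40,480,180,.133,.15,'body')
rect(370,190,400,220,.115,.14,'button')
rect(300,240,470,380,.012,.03,'apron')
rect(200,380,270,450,.01,.04,'petri'); rect(560,395,610,445,.03,.09,'jar'); rect(190,180,260,235,.02,.13,'flask'); rect(500,190,550,245,.02,.13,'beaker'); rect(130,395,190,450,.02,.17,'reagent')
```

```text
bench -0.0007156033959665126 0.003100359712465326
spoon 317 [0.5421 0.4092] rect [550.1 412.  183.3  83.9   2.2] dir -178.3 zmax 0.017332849622242054
scoop 357 [0.506  0.2685] rect [508.2 267.8 170.2 113.    1. ] dir 164.4 zmax 0.01786015737743997
spreader 253 [ 0.4987 -0.2507] rect [ 5.102e+02 -2.492e+02  1.866e+02  6.330e+01  2.000e-01] dir -175.8 zmax 0.017335561956628793
spatula 212 [ 0.4604 -0.4085] rect [ 481.5 -410.6  172.2   51.6    1.4] dir -179.6 zmax 0.01827100990904435
green 137 [ 0.3208 -0.1832] rect [ 325.5 -184.9  110.5   45.     3.2] dir 179.3 zmax 0.016267744381054182
grip 82 [585.4  30.7  61.6  10.6   1.1] z 0.08631109317677002
panel 435 [635.5  30.8  65.9 274.7   1.2] z 0.08115620605405903
step 3538 [722.4  32.6 115.6 280.    0.9] z 0.10431329388234041
body 8131 [877.1  35.5 235.  259.4   1.1] z 0.13916110075265778
button 175 [695.9  32.2  41.3  40.1  44.4] z 0.12081087984565907
apron 6718 [531.7  29.1 249.3 240.8   1.1] z 0.021395075818229026
petri 963 [300.8 311.2  90.2  95.1   1.2] z 0.018882738819336522
jar 453 [ 314.3 -340.8   55.7   55.3   39.3] z 0.06736456348203433
flask 404 [696.4 324.6  45.5  60.9  44. ] z 0.055688061897796855
beaker 517 [ 701.7 -255.5   68.   111.6   31.7] z 0.06265126176018247
reagent 784 [292.7 420.5  68.4  67.8   5.5] z 0.1030667373928197
```

Emit:
arm_command:
  fingers: [-1,-1,-1,-1,-1,-1,-1,-1]
  travel:
    - [0.03,-0.02,0]
    - [0.065,-0.042,0]
    - [0.1,-0.065,0]
    - [0.135,-0.087,0]
    - [0.17,-0.109,0]
    - [0.205,-0.131,0]
    - [0.24,-0.154,0]
    - [0.275,-0.176,0]
  dr:
    - [0,0,2]
    - [0,0,5]
    - [0,0,8]
    - [0,0,11]
    - [0,0,14]
    - [0,0,16]
    - [0,0,18.3]
    - [0,0,18.3]

```text
time: 0.77
tool_pos: [0.3758, -0.2362, 0.2266]
tool_rot: [-3.141, 0.0, 0.016]
contact_force: [0.5, 0.0, 0.9]
opening: 0.0916
grip_force: 0.0
```

Emit:
arm_command:
  fingers: [-1,-1,-1,-1,-1,-1,-1,-1]
  travel:
    - [0.025,-0.03,0]
    - [0.05,-0.062,0]
    - [0.075,-0.093,0]
    - [0.1,-0.123,0]
    - [0.125,-0.154,0]
    - [0.15,-0.185,0]
    - [0.175,-0.216,0]
    - [0.2,-0.246,0]
  dr:
    - [0,0,0]
    - [0,0,0]
    - [0,0,0]
    - [0,0,0]
    - [0,0,0]
    - [0,0,0]
    - [0,0,0]
    - [0,0,0]

```text
time: 1.43
tool_pos: [0.5712, 0.0136, 0.2263]
tool_rot: [3.142, 0.001, 0.019]
contact_force: [1.0, -1.4, 0.6]
opening: 0.092
grip_force: 0.0
```

Emit:
arm_command:
  fingers: [-0.2,-0.2,-0.2,-0.2]
  travel:
    - [0.015,-0.019,0.02]
    - [0.015,-0.019,0.04]
    - [0.015,-0.019,0.04]
    - [0.015,-0.019,0.04]
  dr:
    - [0,0,0]
    - [0,0,0]
    - [0,0,0]
    - [0,0,0]

```text
time: 1.77
tool_pos: [0.5843, 0.0309, 0.1855]
tool_rot: [-3.142, 0.004, 0.019]
contact_force: [-0.0, -0.7, 0.7]
opening: 0.0696
grip_force: 0.0
```

Run:
```python
from h import *
c=snap('wrist','w1.png'); o=observe(); print(o['tool_pos'],o['tool_rot'],o['opening']); print(c['fx'],np.array(c['R']).round(3).tolist(),-np.array(c['R']).T@c['t'])
```

```text
[0.5849764  0.03034962 0.18691153] [3.14138392e+00 8.13064506e-04 1.80757448e-02] 0.06588557342557931
313.61089443712075 [[0.019, -1.0, 0.0], [-0.968, -0.019, 0.251], [-0.251, -0.005, -0.968]] [0.65131187 0.03238319 0.34289476]
```

View pics/w1.png

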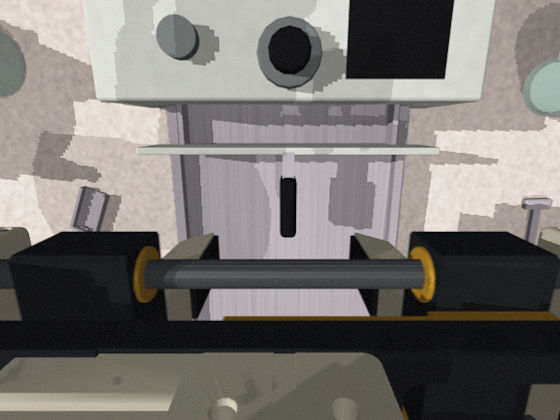

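Run:
```python
from h import *
c=dict(np.load('last_wrist.npz'))
for n,u,v,z in [('bar near',288,236,.09),('bar far',288,178,.09),('btn',290,50,.118),('panL',138,149,.082),('panR',438,150,.082),('frontL',100,101,.105),('frontR',480,104,.105)]:
    p=world(c,u,v,z);q=world(c,u,v); print(n,p.round(4),q.round(4))
```

```text
bar near [0.5585 0.027  0.09  ] [0.5577 0.027  0.0877]
bar far [0.6086 0.0282 0.09  ] [0.6075 0.028  0.0834]
btn [0.6982 0.0292 0.118 ] [0.6963 0.0294 0.1273]
panL [0.6289 0.1517 0.082 ] [0.6289 0.1518 0.0819]
panR [ 0.6329 -0.0947  0.082 ] [ 0.6329 -0.0948  0.0819]
frontL [0.6646 0.1653 0.105 ] [0.6648 0.1664 0.1029]
frontR [ 0.6679 -0.1092  0.105 ] [ 6.751e-01 -1.715e-01  3.000e-04]
```

Emit:
arm_command:
  fingers: [-0.2,-0.2,-0.2,-0.2,-0.2,1,1,1]
  travel:
    - [0,0.001,0.03]
    - [0,0.001,0.06]
    - [0,0.001,0.09]
    - [0,0.001,0.115]
    - [0,0.001,0.13]
    - [0,0.001,0.13]
    - [0,0.001,0.13]
    - [0,0.001,0.13]
  dr:
    - [0,0,0]
    - [0,0,0]
    - [0,0,0]
    - [0,0,0]
    - [0,0,0]
    - [0,0,0]
    - [0,0,0]
    - [0,0,0]
  squeeze: 30

```text
time: 2.48
tool_pos: [0.5866, 0.0291, 0.0589]
tool_rot: [3.141, -0.004, 0.018]
contact_force: [0.2, -0.6, -0.1]
opening: 0.0395
grip_force: 0.0
```

Emit:
arm_command:
  fingers: [1,1,1,1,1]
  travel:
    - [0,0,0]
    - [0,0,0]
    - [0,0,0]
    - [0,0,0]
    - [0,0,0]
  dr:
    - [0,0,0]
    - [0,0,0]
    - [0,0,0]
    - [0,0,0]
    - [0,0,0]

```text
time: 2.9
tool_pos: [0.5857, 0.0295, 0.0576]
tool_rot: [3.141, -0.001, 0.018]
contact_force: [-0.7, -1.6, 5.0]
opening: 0.0141
grip_force: 30.0
```

Emit:
arm_command:
  fingers: [1,1,1,1,1,1,1,1]
  travel:
    - [-0.008,0,0]
    - [-0.028,0,0]
    - [-0.05,0,0]
    - [-0.073,0,0]
    - [-0.097,0,0]
    - [-0.12,0,0]
    - [-0.135,0,0]
    - [-0.142,0,0]
  dr:
    - [0,0,0]
    - [0,0,0]
    - [0,0,0]
    - [0,0,0]
    - [0,0,0]
    - [0,0,0]
    - [0,0,0]
    - [0,0,0]

```text
time: 3.57
tool_pos: [0.4428, 0.0272, 0.0576]
tool_rot: [3.141, -0.003, 0.019]
contact_force: [4.6, -0.1, 3.0]
opening: 0.0139
grip_force: 30.0
```

Emit:
arm_command:
  fingers: [1,1,1]
  travel:
    - [-0.01,0,0]
    - [-0.018,0,0]
    - [-0.018,0,0]
  dr:
    - [0,0,0]
    - [0,0,0]
    - [0,0,0]

```text
time: 3.82
tool_pos: [0.4239, 0.0269, 0.0568]
tool_rot: [3.142, 0.001, 0.019]
contact_force: [-1.9, -0.5, 3.3]
opening: 0.0138
grip_force: 3.0
```

Run:
```python
from h import *
c=snap('scene','s2.png'); o=observe(); print(o['tool_pos'],o['opening'],o['contact_force'])
```

```text
[0.42399105 0.02692591 0.05671465] 0.01373268391701728 [-1.64961344 -0.70009884  3.0556018 ]
```

View pics/s2.png

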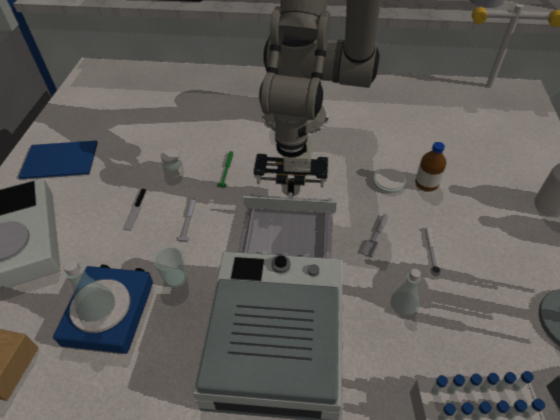

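Emit:
arm_command:
  fingers: [-0.4,-0.4,-0.4,-0.4,-0.4,-0.4,-0.4,-0.4]
  travel:
    - [0,0,0]
    - [0,0,0]
    - [0,0,-0.02]
    - [0,0,-0.06]
    - [0,0,-0.1]
    - [0.03,0,-0.14]
    - [0.06,0,-0.16]
    - [0.07,0,-0.16]
  dr:
    - [0,0,0]
    - [0,0,0]
    - [0,0,0]
    - [0,0,0]
    - [0,0,0]
    - [0,0,0]
    - [0,0,0]
    - [0,0,0]

```text
time: 4.53
tool_pos: [0.5009, 0.0278, 0.2221]
tool_rot: [3.14, -0.012, 0.018]
contact_force: [-0.5, 1.0, 1.2]
opening: 0.0618
grip_force: 0.0
```

Run:
```python
from h import *
c=snap('wrist','w2.png'); o=observe(); print(o['tool_pos'],o['opening'],o['contact_force'])
```

```text
[0.50056601 0.02785778 0.21950111] 0.06260808968177388 [ 1.2004819  -1.78084361  0.35346267]
```

View pics/w2.png

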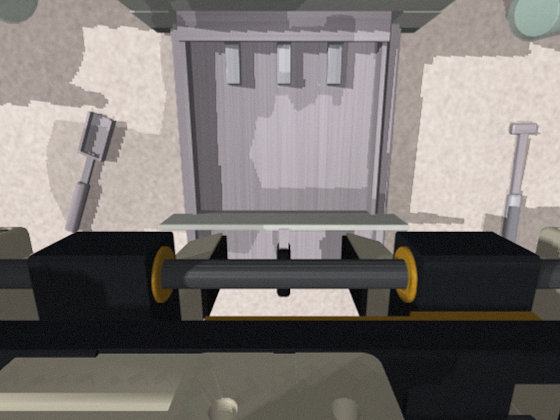

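Run:
```python
from h import *
c=dict(np.load('last_wrist.npz'))
for n,u,v,z in [('rib',233,84,.037),('rib',284,84,.037),('rib',335,84,.037),('plate',284,40,.051),('pan',285,215,.082),('pan',285,229,.082),('panL',163,225,.082),('panR',406,225,.082),('wL in',196,150,.044),('wR in',377,150,.044),('scoopL',82,110,.01),('scoopR',116,120,.01),('scooptip',99,112,.01),('scooptail',72,230,.012),('handlefront',84,185,.012),('spreader bar',523,129,.008),('spr handlefront',516,195,.012)]:
    p=world(c,u,v,z);q=world(c,u,v); print(n,p.round(4),q.round(4))
```

```text
rib [0.6095 0.0822 0.037 ] [0.6096 0.0824 0.036 ]
rib [0.6105 0.0297 0.037 ] [0.6107 0.0297 0.035 ]
rib [ 0.6115 -0.0229  0.037 ] [ 0.6116 -0.023   0.0362]
plate [0.6483 0.0304 0.051 ] [0.6485 0.0304 0.0504]
pan [0.483  0.0264 0.082 ] [0.4725 0.026  0.044 ]
pan [0.4685 0.0261 0.082 ] [0.4689 0.0261 0.0832]
panL [0.4704 0.1475 0.082 ] [0.4699 0.1482 0.0803]
panR [ 0.4748 -0.0942  0.082 ] [ 0.4741 -0.0953  0.0794]
wL in [0.5421 0.1216 0.044 ] [0.5409 0.1262 0.0273]
wR in [ 0.5456 -0.0701  0.044 ] [ 0.5457 -0.07    0.0443]
scoopL [0.582  0.2577 0.01  ] [ 5.825e-01  2.641e-01 -3.000e-04]
scoopR [0.5718 0.2204 0.01  ] [ 0.572   0.2262 -0.0012]
scooptip [0.5802 0.2387 0.01  ] [ 0.5806  0.2447 -0.0006]
scooptail [0.4397 0.2877 0.012 ] [0.4393 0.2884 0.0109]
handlefront [0.4963 0.2655 0.012 ] [0.4957 0.2675 0.0089]
spreader bar [ 0.5706 -0.2473  0.008 ] [ 0.5706 -0.2474  0.008 ]
spr handlefront [ 0.4936 -0.2513  0.012 ] [ 0.4931 -0.253   0.0097]
```

Emit:
arm_command:
  fingers: [0,0,0,0,0,0,0,0]
  travel:
    - [-0.004,0.03,0]
    - [-0.008,0.07,0]
    - [-0.012,0.11,0]
    - [-0.017,0.15,0]
    - [-0.021,0.19,0]
    - [-0.026,0.23,0.02]
    - [-0.032,0.265,0.04]
    - [-0.032,0.281,0.055]
  dr:
    - [0,0,0]
    - [0,0,0]
    - [0,0,0]
    - [0,0,-2.7]
    - [0,0,-2.7]
    - [0,0,-2.7]
    - [0,0,-2.7]
    - [0,0,-2.7]

```text
time: 5.25
tool_pos: [0.4664, -0.2566, 0.1595]
tool_rot: [-3.141, 0.002, 0.063]
contact_force: [0.4, -0.8, 0.0]
opening: 0.0458
grip_force: 0.0
```

Emit:
arm_command:
  fingers: [0,0]
  travel:
    - [0,0,0]
    - [0,0,0]
  dr:
    - [0,0,0]
    - [0,0,0]

```text
time: 5.42
tool_pos: [0.4671, -0.2533, 0.1599]
tool_rot: [-3.138, 0.003, 0.063]
contact_force: [0.1, 0.1, -0.1]
opening: 0.0462
grip_force: 0.0
```

```bash
cat >> h.py <<'E'
def inst(c,x0,x1,y0,y1,zb=0.,lo=.003,hi=.02,name=None):
    """handle rectangle by height near bench: returns points and axis"""
    W=cloud(c); m=(W[...,0]>x0)&(W[...,0]<x1)&(W[...,1]>y0)&(W[...,1]<y1)&(W[...,2]>zb+lo)&(W[...,2]<zb+hi)
    n,l,st,_=cv2.connectedComponentsWithStats(m.astype(np.uint8))
    if n<2: return print('none')
    k=1+st[1:,4].argmax(); P=W[l==k][:,:2]
    pc=np.linalg.svd(P-P.mean(0),full_matrices=False)[2][0]; pc*=np.sign(pc[0]); a=np.degrees(np.arctan2(pc[1],pc[0]))
    s=(P-P.mean(0))@pc; q=(P-P.mean(0))@[-pc[1],pc[0]]
    hb=(s<s.min()+.06); A=P[hb]
    r=cv2.minAreaRect(A.astype(np.float32)*1000)
    tip=P.mean(0)+pc*s.max()+np.array([-pc[1],pc[0]])*np.median(q[s>s.max()-.01])
    print('pca yaw',a.round(2),'len',np.ptp(s).round(4),'tail',(P.mean(0)+pc*s.min()).round(4),'tip',tip.round(4),'back rect',np.round([*r[0],*r[1],r[2]],1),'hc',np.median(A,0).round(4),'px',st[k])
E
python3 - <<'E'
from h import *
c=snap('wrist','w3.png'); o=observe(); print(o['tool_pos'],o['tool_rot'],o['opening'])
inst(c,.35,.62,-.32,-.2)
E
```

```text
[ 0.46791037 -0.25269343  0.16103499] [-3.13966212e+00  1.71551400e-03  6.49318417e-02] 0.046166038735355956
pca yaw 3.05 len 0.1486 tail [ 0.428  -0.2572] tip [ 0.5763 -0.2495] back rect [ 457.8 -255.6   59.8   13.7    2.4] hc [ 0.4601 -0.2555] px [ 273   77   30  154 1887]
```

View pics/w3.png

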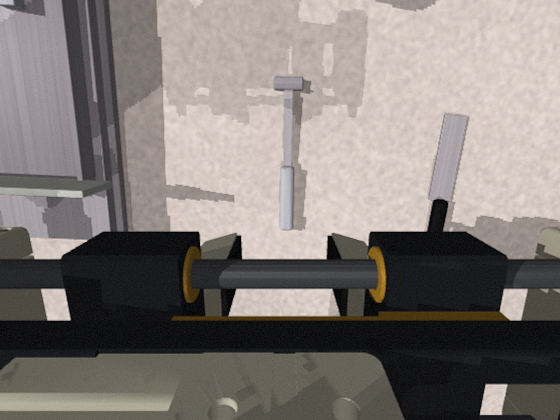

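Emit:
arm_command:
  fingers: [0,0,0,0,0,0,1,1]
  travel:
    - [0.004,0.002,0.03]
    - [0.004,0.002,0.065]
    - [0.004,0.002,0.1]
    - [0.004,0.002,0.13]
    - [0.004,0.002,0.15]
    - [0.004,0.002,0.158]
    - [0.004,0.002,0.158]
    - [0.004,0.002,0.158]
  dr:
    - [0,0,0.6]
    - [0,0,0.6]
    - [0,0,0.6]
    - [0,0,0.6]
    - [0,0,0.6]
    - [0,0,0.6]
    - [0,0,0.6]
    - [0,0,0.6]
  squeeze: 25

```text
time: 6.13
tool_pos: [0.4735, -0.2548, 0.0049]
tool_rot: [3.141, -0.001, 0.056]
contact_force: [0.2, 0.6, 0.8]
opening: 0.0368
grip_force: 0.0
```

Emit:
arm_command:
  fingers: [1,1,1,1,1,1]
  travel:
    - [0,0,0]
    - [0,0,0]
    - [0,0,0]
    - [0,0,0]
    - [0,0,-0.01]
    - [0,0,-0.02]
  dr:
    - [0,0,0]
    - [0,0,0]
    - [0,0,0]
    - [0,0,0]
    - [0,0,0]
    - [0,0,0]

```text
time: 6.63
tool_pos: [0.4722, -0.255, 0.0243]
tool_rot: [-3.141, 0.001, 0.055]
contact_force: [-0.3, -0.1, -0.5]
opening: 0.0136
grip_force: 25.0
```

Emit:
arm_command:
  fingers: [1,1,1,1,1,1,1,1]
  travel:
    - [0,0,-0.03]
    - [0,-0.005,-0.06]
    - [0.01,-0.03,-0.08]
    - [0.022,-0.065,-0.085]
    - [0.036,-0.1,-0.085]
    - [0.05,-0.135,-0.085]
    - [0.064,-0.17,-0.085]
    - [0.075,-0.2,-0.085]
  dr:
    - [0,0,0]
    - [0,0,0]
    - [0,0,2]
    - [0,0,4]
    - [0,0,6]
    - [0,0,8]
    - [0,0,10.2]
    - [0,0,10.2]

```text
time: 7.3
tool_pos: [0.5371, -0.0492, 0.1101]
tool_rot: [-3.142, -0.002, -0.125]
contact_force: [1.4, 0.6, -1.6]
opening: 0.0134
grip_force: 25.0
```

Emit:
arm_command:
  fingers: [1,1,1]
  travel:
    - [0.004,-0.012,0]
    - [0.006,-0.016,0]
    - [0.006,-0.016,0]
  dr:
    - [0,0,0]
    - [0,0,0]
    - [0,0,0]

```text
time: 7.55
tool_pos: [0.5448, -0.0359, 0.1093]
tool_rot: [3.141, -0.001, -0.121]
contact_force: [-1.4, 0.2, -0.4]
opening: 0.0133
grip_force: 25.0
```

Run:
```python
from h import *
c=snap('wrist','w4.png'); o=observe(); print(o['tool_pos'],o['tool_rot'],o['opening'])
```

```text
[ 0.54441731 -0.03691401  0.10908383] [ 3.14095890e+00 -4.10816704e-04 -1.22565321e-01] 0.013579280766693434
```

View pics/w4.png

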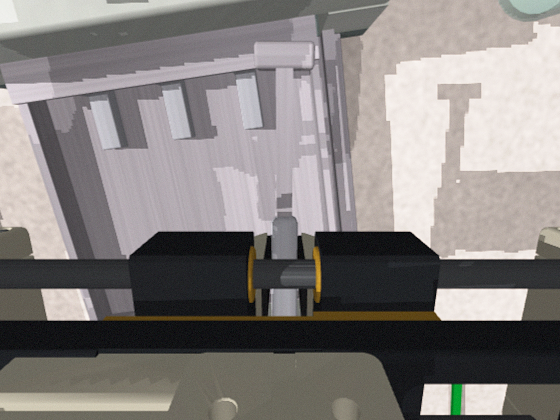

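Emit:
arm_command:
  fingers: [1,1,1,1,1,1,1,1]
  travel:
    - [-0.006,-0.001,0]
    - [-0.006,-0.001,0.02]
    - [-0.006,-0.001,0.04]
    - [-0.006,-0.001,0.055]
    - [-0.006,-0.001,0.065]
    - [-0.006,-0.001,0.072]
    - [-0.006,-0.001,0.077]
    - [-0.006,-0.001,0.079]
  dr:
    - [0,0,0]
    - [0,0,0]
    - [0,0,0]
    - [0,0,0]
    - [0,0,0]
    - [0,0,0]
    - [0,0,0]
    - [0,0,0]

```text
time: 8.27
tool_pos: [0.5382, -0.0351, 0.0298]
tool_rot: [3.141, 0.001, -0.124]
contact_force: [-7.5, -0.5, 19.2]
opening: 0.0137
grip_force: 25.0
```

Emit:
arm_command:
  fingers: [1,1]
  travel:
    - [0,0,0]
    - [0,0,0]
  dr:
    - [0,0,0]
    - [0,0,0]

```text
time: 8.43
tool_pos: [0.539, -0.0348, 0.0303]
tool_rot: [3.141, -0.001, -0.123]
contact_force: [0.5, 0.1, -0.5]
opening: 0.0137
grip_force: 25.0
```

Run:
```python
from h import *
c=snap('wrist','w5.png'); o=observe(); print(o['tool_pos'],o['tool_rot'],o['opening'],o['contact_force'],o['torque'])
```

```text
[ 0.53897796 -0.03470951  0.03028306] [ 3.14141207e+00 -1.31858564e-03 -1.23143021e-01] 0.013143674998993906 [-0.29961818  0.49279476 -0.1726821 ] [0.03518035 0.03128593 0.02892393]
```

View pics/w5.png

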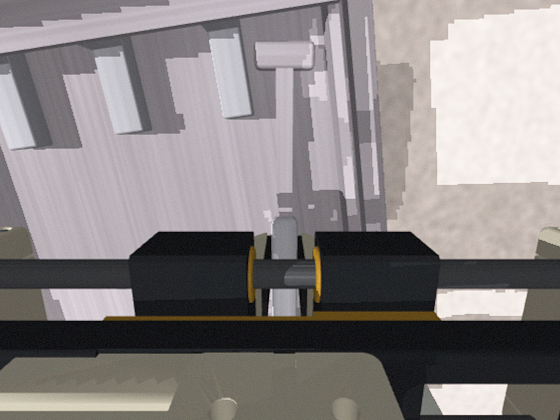

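Emit:
arm_command:
  fingers: [1,1,1,1,1,1,1,1]
  travel:
    - [0.006,-0.0008,-0.0005]
    - [0.012,-0.0017,-0.0005]
    - [0.018,-0.0025,-0.0005]
    - [0.024,-0.0034,-0.0005]
    - [0.03,-0.0043,-0.0005]
    - [0.036,-0.0051,-0.0005]
    - [0.041,-0.0058,-0.0005]
    - [0.043,-0.0061,-0.0005]
  dr:
    - [0,0,0]
    - [0,0,0]
    - [0,0,0]
    - [0,0,0]
    - [0,0,0]
    - [0,0,0]
    - [0,0,0]
    - [0,0,0]

```text
time: 9.15
tool_pos: [0.5829, -0.0337, 0.0302]
tool_rot: [3.142, -0.001, -0.123]
contact_force: [0.1, 0.6, -0.2]
opening: 0.0134
grip_force: 25.0
```

Emit:
arm_command:
  fingers: [1,1,1]
  travel:
    - [0.002,-0.0003,0]
    - [0.004,-0.0006,0]
    - [0.004,-0.0006,0]
  dr:
    - [0,0,0]
    - [0,0,0]
    - [0,0,0]

```text
time: 9.4
tool_pos: [0.5852, -0.0335, 0.0299]
tool_rot: [3.142, 0.002, -0.123]
contact_force: [-3.3, 0.5, 0.4]
opening: 0.0136
grip_force: 25.0
```

Emit:
arm_command:
  fingers: [0.5,0.5,0.5,0.5,0.5,0.5,1,1]
  travel:
    - [0,0,0]
    - [0,0,0]
    - [0,0,0]
    - [0,0,-0.015]
    - [0,0,-0.035]
    - [-0.01,-0.01,-0.05]
    - [-0.036,-0.033,-0.05]
    - [-0.036,-0.033,-0.05]
  dr:
    - [0,0,0]
    - [0,0,0]
    - [0,0,0]
    - [0,0,0]
    - [0,0,0]
    - [0,0,-4]
    - [0,0,-8.1]
    - [0,0,-8.1]

```text
time: 10.07
tool_pos: [0.5513, 0.0066, 0.0809]
tool_rot: [-3.14, 0.002, 0.023]
contact_force: [-0.8, 1.2, -0.2]
opening: 0.0139
grip_force: 0.0
```

Emit:
arm_command:
  fingers: [1,1,1,1]
  travel:
    - [0,0,0.02]
    - [0,0,0.04]
    - [0,0,0.047]
    - [0,0,0.047]
  dr:
    - [0,0,0]
    - [0,0,0]
    - [0,0,0]
    - [0,0,0]

```text
time: 10.4
tool_pos: [0.5531, 0.0036, 0.0315]
tool_rot: [-3.141, 0.004, 0.018]
contact_force: [-0.6, 0.2, 0.0]
opening: 0.0006
grip_force: 0.0
```

Emit:
arm_command:
  fingers: [1,1,1,1,1,1,1]
  travel:
    - [0,0.005,0]
    - [0,0.01,0]
    - [0,0.014,0]
    - [0,0.018,0]
    - [0,0.022,0]
    - [0,0.025,0]
    - [0,0.025,0]
  dr:
    - [0,0,0]
    - [0,0,0]
    - [0,0,0]
    - [0,0,0]
    - [0,0,0]
    - [0,0,0]
    - [0,0,0]

```text
time: 10.98
tool_pos: [0.555, -0.0222, 0.0336]
tool_rot: [3.141, -0.001, 0.018]
contact_force: [0.3, 0.1, 1.5]
opening: 0.0005
grip_force: 0.4
```

Emit:
arm_command:
  fingers: [1,1,1,1,1,1,1,1]
  travel:
    - [0,-0.005,0]
    - [0,-0.005,-0.04]
    - [0,-0.005,-0.08]
    - [-0.03,-0.005,-0.12]
    - [-0.05,-0.005,-0.16]
    - [-0.05,-0.005,-0.18]
    - [-0.05,-0.005,-0.18]
    - [-0.05,-0.005,-0.18]
  dr:
    - [0,0,0]
    - [0,0,0]
    - [0,0,0]
    - [0,0,0]
    - [0,0,0]
    - [0,0,0]
    - [0,0,0]
    - [0,0,0]

```text
time: 11.65
tool_pos: [0.5053, -0.017, 0.2151]
tool_rot: [3.141, -0.004, 0.019]
contact_force: [0.7, 0.0, -1.7]
opening: 0.0005
grip_force: 0.0
```

Run:
```python
from h import *
c=snap('wrist','w6.png'); o=observe(); print(o['tool_pos'],o['tool_rot'],o['opening'],o['contact_force'])
t=snap('top'); 
inst(t,.35,.62,-.47,-.35)
```

```text
[ 0.50470416 -0.01696293  0.21339414] [ 3.14132417e+00 -1.05339164e-03  1.87554652e-02] 0.0003836969692900615 [-0.39008973  0.54949879  0.70170906]
pca yaw -1.47 len 0.0968 tail [ 0.4032 -0.4079] tip [ 0.4999 -0.4134] back rect [ 433.1 -410.2   19.9   59.9   86.9] hc [ 0.4308 -0.4079] px [422 227  13  36 187]
```

View pics/w6.png

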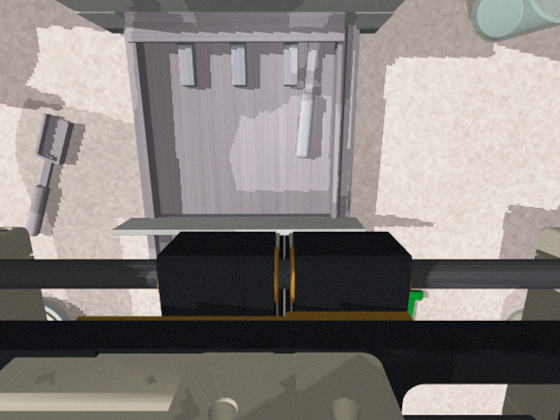

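```bash
cat >> h.py <<'E'
def totray(p,o=(.583,.0293),a=1.09):
    a=np.radians(a); d=np.array(p[:2])-o; return np.round([d[0]*np.cos(a)+d[1]*np.sin(a),-d[0]*np.sin(a)+d[1]*np.cos(a)],4)
E
python3 - <<'E'
from h import *
c=dict(np.load('last_wrist.npz'))
W=cloud(c)
for u,v in [(303,157),(303,150),(297,150),(310,150),(308,96),(303,100),(314,100),(311,60),(308,44),(238,84),(238,40)]: print(u,v,W[v,u].round(4),totray(W[v,u]))
E
```

```text
303 157 [ 0.54   -0.0368  0.036 ] [-0.0443 -0.0653]
303 150 [ 0.5474 -0.0365  0.0365] [-0.0369 -0.0652]
297 150 [ 0.5472 -0.0302  0.0357] [-0.0369 -0.0588]
310 150 [ 0.5467 -0.0449  0.0251] [-0.0377 -0.0735]
308 96 [ 0.6016 -0.0397  0.0376] [ 0.0173 -0.0694]
303 100 [ 0.5978 -0.0349  0.0356] [ 0.0136 -0.0645]
314 100 [ 0.5989 -0.0472  0.0244] [ 0.0145 -0.0768]
311 60 [ 0.6366 -0.0419  0.0313] [ 0.0522 -0.0722]
308 44 [ 0.6522 -0.0386  0.027 ] [ 0.0679 -0.0692]
238 84 [0.6117 0.0311 0.0375] [0.0287 0.0012]
238 40 [0.6487 0.0286 0.0511] [ 0.0657 -0.002 ]
```

Emit:
arm_command:
  fingers: [0,0,0,0,0,0,0,0]
  travel:
    - [-0.004,0.03,0]
    - [-0.01,0.07,0]
    - [-0.016,0.11,0]
    - [-0.022,0.15,0]
    - [-0.029,0.19,0]
    - [-0.036,0.23,0]
    - [-0.042,0.27,0]
    - [-0.048,0.31,0]
  dr:
    - [0,0,0]
    - [0,0,0]
    - [0,0,1]
    - [0,0,2]
    - [0,0,3]
    - [0,0,4]
    - [0,0,5]
    - [0,0,5]

```text
time: 12.42
tool_pos: [0.4615, -0.3296, 0.2109]
tool_rot: [-3.139, 0.003, -0.07]
contact_force: [1.1, -0.3, 0.2]
opening: 0.0452
grip_force: 0.0
```

Emit:
arm_command:
  fingers: [0,0,0,0,0]
  travel:
    - [-0.02,0.03,0.02]
    - [-0.02,0.06,0.04]
    - [-0.02,0.08,0.055]
    - [-0.02,0.08,0.055]
    - [-0.02,0.08,0.055]
  dr:
    - [0,0,0]
    - [0,0,0]
    - [0,0,0]
    - [0,0,0]
    - [0,0,0]

```text
time: 12.83
tool_pos: [0.4359, -0.4063, 0.155]
tool_rot: [-3.137, 0.004, -0.071]
contact_force: [0.4, 0.4, 0.2]
opening: 0.0454
grip_force: 0.0
```

Run:
```python
from h import *
c=snap('wrist','w7.png'); o=observe(); print(o['tool_pos'],o['tool_rot'],o['opening'],o['contact_force'])
inst(c,.35,.62,-.48,-.34,lo=.002)
W=cloud(c); 
# colour-based: black handle
g=c['color'].max(2); m=(g<60)&(W[...,2]<.03)&(W[...,0]>.36)&(W[...,0]<.6)&(abs(W[...,1]+.41)<.07)
n,l,st,_=cv2.connectedComponentsWithStats(m.astype(np.uint8));k=1+st[1:,4].argmax();P=W[l==k][:,:2]
print(st[k],np.round(cv2.minAreaRect(P.astype(np.float32)*1000)[0],1),np.round(cv2.minAreaRect(P.astype(np.float32)*1000)[1:][0],1),cv2.minAreaRect(P.astype(np.float32)*1000)[2])
```

```text
[ 0.43666268 -0.40584122  0.15646764] [-3.13873179e+00  2.26799702e-03 -6.93566191e-02] 0.045968111163060384 [ 0.00603973 -0.28408174 -0.15899502]
pca yaw -0.44 len 0.1497 tail [ 0.4028 -0.4118] tip [ 0.5525 -0.4128] back rect [ 432.8 -412.1   14.    60.    89.6] hc [ 0.4348 -0.412 ] px [ 272   67   28  159 3020]
[283 159  17  66 851] [ 437.2 -412.6] [13.4 64.9] 89.60749816894531
```

View pics/w7.png

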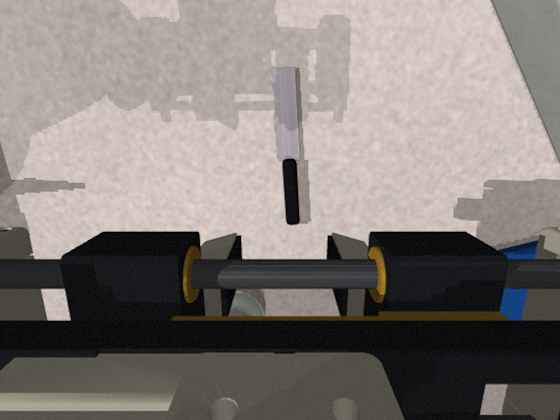

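Emit:
arm_command:
  fingers: [0,0,0,0,0,0,1,1]
  travel:
    - [0.013,0.0054,0.03]
    - [0.013,0.0054,0.065]
    - [0.013,0.0054,0.1]
    - [0.013,0.0054,0.13]
    - [0.013,0.0054,0.145]
    - [0.013,0.0054,0.153]
    - [0.013,0.0054,0.153]
    - [0.013,0.0054,0.153]
  dr:
    - [0,0,-3.6]
    - [0,0,-3.6]
    - [0,0,-3.6]
    - [0,0,-3.6]
    - [0,0,-3.6]
    - [0,0,-3.6]
    - [0,0,-3.6]
    - [0,0,-3.6]
  squeeze: 25

```text
time: 13.55
tool_pos: [0.4505, -0.4127, 0.0063]
tool_rot: [3.141, -0.001, -0.005]
contact_force: [0.4, 0.7, 1.1]
opening: 0.0366
grip_force: 0.0
```

Emit:
arm_command:
  fingers: [1,1,1,1,1,1]
  travel:
    - [0,0,0]
    - [0,0,0]
    - [0,0,0]
    - [0,0,0]
    - [0,0,-0.01]
    - [0,0,-0.02]
  dr:
    - [0,0,0]
    - [0,0,0]
    - [0,0,0]
    - [0,0,0]
    - [0,0,0]
    - [0,0,0]

```text
time: 14.05
tool_pos: [0.4492, -0.4126, 0.0257]
tool_rot: [-3.141, 0.001, -0.006]
contact_force: [0.0, -0.0, -1.0]
opening: 0.0132
grip_force: 25.0
```

Emit:
arm_command:
  fingers: [1,1,1,1,1,1,1,1]
  travel:
    - [0,0,-0.03]
    - [0,-0.01,-0.06]
    - [0.01,-0.04,-0.08]
    - [0.02,-0.08,-0.085]
    - [0.03,-0.12,-0.085]
    - [0.04,-0.16,-0.085]
    - [0.05,-0.2,-0.085]
    - [0.06,-0.24,-0.085]
  dr:
    - [0,0,0]
    - [0,0,0]
    - [0,0,-1.4]
    - [0,0,-1.4]
    - [0,0,-1.4]
    - [0,0,-1.4]
    - [0,0,-1.4]
    - [0,0,-1.4]

```text
time: 14.72
tool_pos: [0.5113, -0.1716, 0.1115]
tool_rot: [3.141, -0.001, 0.018]
contact_force: [1.6, 0.4, -0.8]
opening: 0.0134
grip_force: 25.0
```

Emit:
arm_command:
  fingers: [1,1,1,1,1,1,1]
  travel:
    - [0.005,-0.035,0]
    - [0.012,-0.075,0]
    - [0.017,-0.11,0]
    - [0.021,-0.145,0]
    - [0.023,-0.167,0]
    - [0.023,-0.176,0]
    - [0.023,-0.176,0]
  dr:
    - [0,0,0]
    - [0,0,0]
    - [0,0,0]
    - [0,0,0]
    - [0,0,0]
    - [0,0,0]
    - [0,0,0]

```text
time: 15.3
tool_pos: [0.5308, 0.0049, 0.111]
tool_rot: [3.142, -0.001, 0.021]
contact_force: [-0.0, -0.1, -1.8]
opening: 0.0133
grip_force: 25.0
```

Run:
```python
from h import *
o=observe(); print(o['tool_pos'],o['tool_rot'],o['opening'],o['contact_force'],totray(o['tool_pos']))
c=snap('wrist','w8.png');W=cloud(c)
for u,v in [(285,20),(285,60)]: print(W[v,u].round(3),totray(W[v,u]))
# tip from cloud: above ribs
m=(W[...,2]>.07)&(W[...,2]<.13)&(W[...,0]>.58)&(abs(W[...,1])<.04)
P=W[m];i=P[:,0].argsort()[-40:];print(len(P),P[i].mean(0) if len(P) else 0)
```

```text
[0.53075958 0.00488308 0.11104164] [ 3.14152973e+00 -8.11454200e-04  2.14039349e-02] 0.013311749729257187 [-0.030562  -0.0946325 -1.7909028] [-0.0527 -0.0234]
[0.661 0.007 0.051] [ 0.0773 -0.0236]
[0.627 0.007 0.108] [ 0.0436 -0.0235]
5100 [0.63324966 0.0059729  0.10717265]
```

Emit:
arm_command:
  fingers: [1,1,1,1,1,1,1,1]
  travel:
    - [0.006,0.0025,0]
    - [0.006,0.0025,0.02]
    - [0.006,0.0025,0.04]
    - [0.006,0.0025,0.055]
    - [0.006,0.0025,0.065]
    - [0.006,0.0025,0.073]
    - [0.006,0.0025,0.078]
    - [0.006,0.0025,0.08]
  dr:
    - [0,0,0]
    - [0,0,0]
    - [0,0,0]
    - [0,0,0]
    - [0,0,0]
    - [0,0,0]
    - [0,0,0]
    - [0,0,0]

```text
time: 16.02
tool_pos: [0.537, -0.0003, 0.0312]
tool_rot: [3.141, -0.0, 0.018]
contact_force: [-8.8, -2.1, 25.4]
opening: 0.0135
grip_force: 25.0
```

Emit:
arm_command:
  fingers: [1,1,1,1,1,1,1,1]
  travel:
    - [0.006,0,0]
    - [0.012,0,0]
    - [0.018,0,0]
    - [0.024,0,0]
    - [0.031,0,0]
    - [0.038,0,0]
    - [0.043,0,0]
    - [0.046,0,0]
  dr:
    - [0,0,0]
    - [0,0,0]
    - [0,0,0]
    - [0,0,0]
    - [0,0,0]
    - [0,0,0]
    - [0,0,0]
    - [0,0,0]

```text
time: 16.68
tool_pos: [0.5834, 0.0013, 0.0313]
tool_rot: [3.141, -0.0, 0.018]
contact_force: [-6.0, -0.7, 9.6]
opening: 0.0135
grip_force: 25.0
```

Emit:
arm_command:
  fingers: [1,1,1]
  travel:
    - [0.0015,0,0]
    - [0.003,0,0]
    - [0.003,0,0]
  dr:
    - [0,0,0]
    - [0,0,0]
    - [0,0,0]

```text
time: 16.93
tool_pos: [0.5861, 0.0014, 0.0313]
tool_rot: [3.141, -0.0, 0.018]
contact_force: [-4.1, -0.1, 7.5]
opening: 0.0136
grip_force: 25.0
```

Emit:
arm_command:
  fingers: [0.5,0.5,0.5,0.5,0.5,0.5,0.5,0.5]
  travel:
    - [0,0,0]
    - [0,0,0]
    - [0,0,0]
    - [0,0,-0.015]
    - [-0.01,0,-0.05]
    - [-0.04,0,-0.09]
    - [-0.07,0,-0.13]
    - [-0.07,0,-0.17]
  dr:
    - [0,0,0]
    - [0,0,0]
    - [0,0,0]
    - [0,0,0]
    - [0,0,0]
    - [0,0,0]
    - [0,0,0]
    - [0,0,0]

```text
time: 17.6
tool_pos: [0.5141, 0.0007, 0.1875]
tool_rot: [-3.141, 0.006, 0.018]
contact_force: [0.6, -0.5, -0.2]
opening: 0.0228
grip_force: 0.0
```

Run:
```python
from h import *
o=observe(); print(o['tool_pos'],o['tool_rot'],o['opening'],o['contact_force'])
c=snap('wrist','w9.png');W=cloud(c)
inst(c,.45,.66,-.015,.025,zb=.025,lo=.002)
inst(c,.45,.66,-.065,-.015,zb=.025,lo=.002)
t=snap('top'); inst(t,.35,.65,.36,.46,lo=.005);inst(t,.35,.65,.2,.33,lo=.005)
```

```text
[0.5140933  0.00072052 0.18751888] [-3.14080344  0.00595532  0.01841977] 0.022781732752501505 [ 0.63517971 -0.47064459 -0.22263294]
pca yaw 1.12 len 0.1135 tail [0.5393 0.001 ] tip [0.6527 0.0035] back rect [569.1   1.7  59.7  13.4   1.5] hc [0.5704 0.0015] px [ 273   43   24  125 2279]
pca yaw -4.05 len 0.1143 tail [ 0.5391 -0.0344] tip [ 0.6531 -0.0425] back rect [569.  -37.1  14.2  60.   86.3] hc [ 0.5703 -0.0364] px [ 314   43   26  126 1536]
pca yaw 2.32 len 0.101 tail [0.4689 0.4065] tip [0.5699 0.4089] back rect [498.6 406.7  59.5  16.8   2.7] hc [0.4987 0.4076] px [128 196   7  37 162]
pca yaw -22.48 len 0.0832 tail [0.4359 0.296 ] tip [0.5132 0.2651] back rect [463.9 285.   14.9  60.1  68.7] hc [0.4639 0.2838] px [169 217  16  29 136]
```

View pics/w9.png

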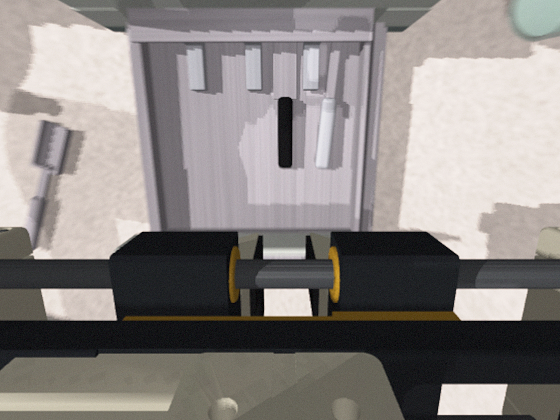

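Emit:
arm_command:
  fingers: [0,0,0,0,0,0,0,0]
  travel:
    - [0,-0.03,0]
    - [0,-0.07,0]
    - [0,-0.11,0]
    - [0,-0.15,0]
    - [0,-0.19,0]
    - [0,-0.23,0]
    - [0,-0.27,0]
    - [0,-0.31,0]
  dr:
    - [0,0,0]
    - [0,0,0]
    - [0,0,0]
    - [0,0,0]
    - [0,0,0]
    - [0,0,0]
    - [0,0,0]
    - [0,0,0]

```text
time: 18.37
tool_pos: [0.5122, 0.3124, 0.1873]
tool_rot: [3.141, 0.0, 0.018]
contact_force: [0.9, 0.3, 0.4]
opening: 0.0461
grip_force: 0.0
```

Emit:
arm_command:
  fingers: [0,0,0,0,0,0]
  travel:
    - [-0.004,-0.035,0]
    - [-0.008,-0.065,0.01]
    - [-0.008,-0.09,0.02]
    - [-0.008,-0.099,0.025]
    - [-0.008,-0.099,0.025]
    - [-0.008,-0.099,0.025]
  dr:
    - [0,0,0]
    - [0,0,0]
    - [0,0,0]
    - [0,0,0]
    - [0,0,0]
    - [0,0,0]

```text
time: 18.87
tool_pos: [0.5026, 0.4086, 0.162]
tool_rot: [3.14, 0.001, 0.019]
contact_force: [0.5, -0.3, 0.4]
opening: 0.0458
grip_force: 0.0
```

Run:
```python
from h import *
o=observe(); print(o['tool_pos'],o['tool_rot'],o['opening'],o['contact_force'])
c=snap('wrist','w10.png')
inst(c,.4,.68,.34,.48,lo=.003)
inst(c,.4,.68,.34,.48,lo=.005)
```

```text
[0.50257596 0.40860468 0.16197496] [3.14018839e+00 1.01649974e-03 1.89250897e-02] 0.04576365143057655 [ 0.47428738 -0.26591941  0.3717867 ]
pca yaw 2.68 len 0.1495 tail [0.4689 0.4052] tip [0.6183 0.4118] back rect [498.8 406.6  60.   14.    2.7] hc [0.5009 0.4067] px [ 269   70   28  155 1989]
pca yaw 2.72 len 0.1495 tail [0.4689 0.4052] tip [0.6183 0.4118] back rect [498.8 406.6  60.   14.    2.7] hc [0.5009 0.4067] px [ 269   70   28  155 1975]
```

Emit:
arm_command:
  fingers: [0,0,0,0,0,0,1,1]
  travel:
    - [0.013,0.0016,0.03]
    - [0.013,0.0016,0.065]
    - [0.013,0.0016,0.1]
    - [0.013,0.0016,0.13]
    - [0.013,0.0016,0.15]
    - [0.013,0.0016,0.158]
    - [0.013,0.0016,0.158]
    - [0.013,0.0016,0.158]
  dr:
    - [0,0,-1.6]
    - [0,0,-1.6]
    - [0,0,-1.6]
    - [0,0,-1.6]
    - [0,0,-1.6]
    - [0,0,-1.6]
    - [0,0,-1.6]
    - [0,0,-1.6]
  squeeze: 25

```text
time: 19.58
tool_pos: [0.5169, 0.4073, 0.0062]
tool_rot: [-3.141, -0.002, 0.045]
contact_force: [0.2, -0.0, 0.4]
opening: 0.0368
grip_force: 0.0
```

Emit:
arm_command:
  fingers: [1,1,1,1,1,1]
  travel:
    - [0,0,0]
    - [0,0,0]
    - [0,0,0]
    - [0,0,0]
    - [0,0,-0.01]
    - [0,0,-0.02]
  dr:
    - [0,0,0]
    - [0,0,0]
    - [0,0,0]
    - [0,0,0]
    - [0,0,0]
    - [0,0,0]

```text
time: 20.08
tool_pos: [0.5152, 0.4077, 0.0252]
tool_rot: [3.141, 0.001, 0.046]
contact_force: [0.3, 0.4, -1.0]
opening: 0.0134
grip_force: 25.0
```

Emit:
arm_command:
  fingers: [1,1,1,1,1,1,1,1]
  travel:
    - [0,0,-0.03]
    - [0,0.005,-0.06]
    - [0,0.03,-0.08]
    - [0.001,0.065,-0.085]
    - [0.002,0.105,-0.085]
    - [0.003,0.145,-0.085]
    - [0.004,0.185,-0.085]
    - [0.005,0.22,-0.085]
  dr:
    - [0,0,0]
    - [0,0,0]
    - [0,0,-1]
    - [0,0,-2]
    - [0,0,-3]
    - [0,0,-3.5]
    - [0,0,-3.5]
    - [0,0,-3.5]

```text
time: 20.75
tool_pos: [0.5308, 0.1862, 0.1112]
tool_rot: [3.141, -0.002, 0.107]
contact_force: [0.7, 0.5, -0.5]
opening: 0.0134
grip_force: 25.0
```

Emit:
arm_command:
  fingers: [1,1,1,1,1]
  travel:
    - [0,0.03,0]
    - [0,0.06,0]
    - [0,0.084,0]
    - [0,0.091,0]
    - [0,0.091,0]
  dr:
    - [0,0,0]
    - [0,0,0]
    - [0,0,0]
    - [0,0,0]
    - [0,0,0]

```text
time: 21.17
tool_pos: [0.5411, 0.0962, 0.1108]
tool_rot: [3.141, -0.001, 0.105]
contact_force: [0.4, 0.8, -0.2]
opening: 0.0135
grip_force: 25.0
```

Run:
```python
from h import *
o=observe(); print(o['tool_pos'],o['tool_rot'],o['opening'],o['contact_force'],totray(o['tool_pos']))
c=snap('wrist','w11.png');W=cloud(c)
m=(W[...,2]>.07)&(W[...,2]<.13)&(W[...,0]>.58)&(abs(W[...,1]-.107)<.04)
P=W[m];i=P[:,0].argsort()[-40:];p=P[i].mean(0);print(len(P),p,totray(p))
```

```text
[0.54113784 0.09622317 0.11078908] [ 3.14129458e+00 -1.34632576e-03  1.04548650e-01] 0.013544861041866559 [ 0.362483    0.83965177 -0.15240331] [-0.0406  0.0677]
6724 [0.66720373 0.07129383 0.10275062] [0.085  0.0404]
```

Emit:
arm_command:
  fingers: [1,1,1,1,1,1,1,1]
  travel:
    - [-0.005,-0.001,0]
    - [-0.005,-0.001,0.02]
    - [-0.005,-0.001,0.04]
    - [-0.005,-0.001,0.055]
    - [-0.005,-0.001,0.065]
    - [-0.005,-0.001,0.073]
    - [-0.005,-0.001,0.078]
    - [-0.005,-0.001,0.0795]
  dr:
    - [0,0,0]
    - [0,0,0]
    - [0,0,0]
    - [0,0,0]
    - [0,0,0]
    - [0,0,0]
    - [0,0,0]
    - [0,0,0]

```text
time: 21.88
tool_pos: [0.5351, 0.0992, 0.0309]
tool_rot: [-3.141, 0.001, 0.108]
contact_force: [-7.1, 2.3, 18.0]
opening: 0.0135
grip_force: 25.0
```

Emit:
arm_command:
  fingers: [1,1,1,1,1,1,1,1]
  travel:
    - [0.006,0.0005,0]
    - [0.012,0.001,0]
    - [0.018,0.0015,0]
    - [0.024,0.002,0]
    - [0.031,0.0026,0]
    - [0.038,0.0032,0]
    - [0.043,0.0037,0]
    - [0.045,0.0039,0]
  dr:
    - [0,0,0]
    - [0,0,0]
    - [0,0,0]
    - [0,0,0]
    - [0,0,0]
    - [0,0,0]
    - [0,0,0]
    - [0,0,0]

```text
time: 22.55
tool_pos: [0.5814, 0.0992, 0.031]
tool_rot: [3.141, -0.0, 0.107]
contact_force: [-6.4, -0.3, 7.7]
opening: 0.0133
grip_force: 25.0
```

Emit:
arm_command:
  fingers: [1,1,1]
  travel:
    - [0.0015,0,0]
    - [0.003,0.0003,0]
    - [0.003,0.0003,0]
  dr:
    - [0,0,0]
    - [0,0,0]
    - [0,0,0]

```text
time: 22.8
tool_pos: [0.584, 0.0993, 0.0309]
tool_rot: [3.142, 0.0, 0.107]
contact_force: [-3.5, 0.3, 7.2]
opening: 0.0139
grip_force: 25.0
```

Emit:
arm_command:
  fingers: [0.5,0.5,0.5,0.5,0.5,0.5,0.5,0.5]
  travel:
    - [0,0,0]
    - [0,0,0]
    - [0,0,0]
    - [0,0,-0.015]
    - [-0.01,0,-0.05]
    - [-0.04,0,-0.09]
    - [-0.07,0,-0.13]
    - [-0.07,0,-0.17]
  dr:
    - [0,0,0]
    - [0,0,0]
    - [0,0,0]
    - [0,0,0]
    - [0,0,0]
    - [0,0,0]
    - [0,0,0]
    - [0,0,0]

```text
time: 23.47
tool_pos: [0.5122, 0.0919, 0.1875]
tool_rot: [-3.141, 0.006, 0.108]
contact_force: [1.3, 0.3, -1.0]
opening: 0.0231
grip_force: 0.0
```

Run:
```python
from h import *
o=observe(); print(o['tool_pos'],o['tool_rot'],o['opening'],o['contact_force'])
c=snap('wrist','w12.png');W=cloud(c)
inst(c,.45,.66,.075,.12,zb=.025,lo=.002)
inst(c,.45,.66,-.015,.025,zb=.025,lo=.002)
inst(c,.35,.65,.19,.35,lo=.003)
```

```text
[0.51222902 0.09189012 0.18749292] [-3.14107136  0.00635043  0.10752699] 0.02308332301803591 [ 1.26890006  0.32957244 -1.01380928]
pca yaw 6.07 len 0.1135 tail [0.5371 0.0949] tip [0.65   0.1069] back rect [566.8  97.9  59.8  13.8   5.9] hc [0.5685 0.0981] px [ 277   42   15  126 1512]
pca yaw 0.25 len 0.1141 tail [0.5387 0.0029] tip [0.6528 0.0033] back rect [568.7   1.7  60.   14.5   1.3] hc [0.5703 0.0035] px [ 370   52   38  124 2309]
pca yaw -20.43 len 0.1495 tail [0.4355 0.2921] tip [0.5753 0.2391] back rect [464.  282.6  14.   60.1  68.5] hc [0.465  0.2811] px [  95  106   68  130 1835]
```

View pics/w12.png

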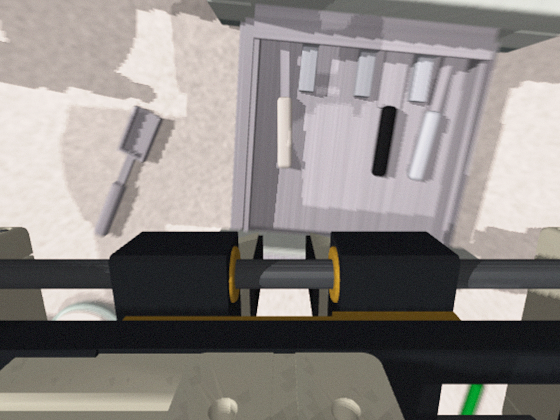

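Emit:
arm_command:
  fingers: [0,0,0,0,0,0,0,0]
  travel:
    - [-0.001,-0.03,0]
    - [-0.003,-0.065,0]
    - [-0.006,-0.105,0]
    - [-0.009,-0.14,0]
    - [-0.0125,-0.17,0.01]
    - [-0.0125,-0.1867,0.02]
    - [-0.0125,-0.1867,0.027]
    - [-0.0125,-0.1867,0.027]
  dr:
    - [0,0,4]
    - [0,0,9]
    - [0,0,14]
    - [0,0,19]
    - [0,0,24]
    - [0,0,27.2]
    - [0,0,27.2]
    - [0,0,27.2]

```text
time: 24.18
tool_pos: [0.4829, 0.2766, 0.1591]
tool_rot: [3.139, 0.002, -0.364]
contact_force: [0.4, -1.0, -0.1]
opening: 0.046
grip_force: 0.0
```

Emit:
arm_command:
  fingers: [0,0]
  travel:
    - [0,0,0]
    - [0,0,0]
  dr:
    - [0,0,0]
    - [0,0,0]

```text
time: 24.35
tool_pos: [0.4846, 0.2753, 0.1613]
tool_rot: [-3.141, -0.001, -0.368]
contact_force: [1.0, -0.7, -0.4]
opening: 0.046
grip_force: 0.0
```

Run:
```python
from h import *
o=observe(); print(o['tool_pos'],o['tool_rot'],o['opening'],o['contact_force'])
c=snap('wrist','w13.png')
inst(c,.35,.65,.19,.35,lo=.003)
```

```text
[0.48456966 0.2753454  0.16131736] [-3.14147390e+00 -5.99078044e-04 -3.67735565e-01] 0.04600723580434254 [ 1.04423061 -0.66028745 -0.40797594]
pca yaw -21.04 len 0.1486 tail [0.4367 0.2938] tip [0.5772 0.245 ] back rect [464.6 282.8  13.1  60.   68.6] hc [0.4661 0.2826] px [ 270   91   30  151 1893]
```

Emit:
arm_command:
  fingers: [0,0,0,0,0,0,1,1]
  travel:
    - [-0.004,0.0005,0.03]
    - [-0.004,0.0005,0.065]
    - [-0.004,0.0005,0.1]
    - [-0.004,0.0005,0.13]
    - [-0.004,0.0005,0.15]
    - [-0.004,0.0005,0.157]
    - [-0.004,0.0005,0.157]
    - [-0.004,0.0005,0.157]
  dr:
    - [0,0,0]
    - [0,0,0]
    - [0,0,0]
    - [0,0,0]
    - [0,0,0]
    - [0,0,0]
    - [0,0,0]
    - [0,0,0]
  squeeze: 25

```text
time: 25.07
tool_pos: [0.481, 0.2771, 0.0049]
tool_rot: [-3.141, -0.001, -0.368]
contact_force: [0.7, 0.4, -0.1]
opening: 0.0369
grip_force: 0.0
```

Emit:
arm_command:
  fingers: [1,1,1,1,1,1]
  travel:
    - [0,0,0]
    - [0,0,0]
    - [0,0,0]
    - [0,0,0]
    - [0,0,-0.01]
    - [0,0,-0.02]
  dr:
    - [0,0,0]
    - [0,0,0]
    - [0,0,0]
    - [0,0,0]
    - [0,0,0]
    - [0,0,0]

```text
time: 25.57
tool_pos: [0.4796, 0.2771, 0.0245]
tool_rot: [3.141, 0.001, -0.367]
contact_force: [0.2, 0.8, -0.7]
opening: 0.0137
grip_force: 25.0
```

Emit:
arm_command:
  fingers: [1,1,1,1,1,1,1,1]
  travel:
    - [0,0,-0.03]
    - [0.004,0.005,-0.06]
    - [0.02,0.028,-0.08]
    - [0.04,0.056,-0.085]
    - [0.062,0.087,-0.085]
    - [0.084,0.118,-0.085]
    - [0.106,0.149,-0.085]
    - [0.122,0.172,-0.085]
  dr:
    - [0,0,0]
    - [0,0,-3]
    - [0,0,-7]
    - [0,0,-11]
    - [0,0,-15]
    - [0,0,-19]
    - [0,0,-22.1]
    - [0,0,-22.1]

```text
time: 26.23
tool_pos: [0.5328, 0.0702, 0.1103]
tool_rot: [3.141, -0.002, 0.021]
contact_force: [-0.2, 0.6, -0.5]
opening: 0.0136
grip_force: 25.0
```

Run:
```python
from h import *
o=observe(); print(o['tool_pos'],o['tool_rot'],o['opening'],totray(o['tool_pos']))
```

```text
[0.53280177 0.07024102 0.11028588] [ 3.14090669e+00 -1.79889086e-03  2.05952924e-02] 0.013577470923088938 [-0.0494  0.0419]
```

Emit:
arm_command:
  fingers: [1,1,1,1]
  travel:
    - [0.003,0.012,0]
    - [0.0045,0.0185,0]
    - [0.0045,0.0185,0]
    - [0.0045,0.0185,0]
  dr:
    - [0,0,0]
    - [0,0,0]
    - [0,0,0]
    - [0,0,0]

```text
time: 26.57
tool_pos: [0.5367, 0.0554, 0.1092]
tool_rot: [-3.141, 0.0, 0.019]
contact_force: [-0.3, 0.2, -1.5]
opening: 0.0134
grip_force: 25.0
```

Run:
```python
from h import *
o=observe(); print(o['tool_pos'],o['tool_rot'],o['opening'],totray(o['tool_pos']))
c=snap('wrist','w14.png');W=cloud(c)
m=(W[...,2]>.08)&(W[...,2]<.13)&(W[...,0]>.59)&(W[...,0]<.66)&(abs(W[...,1]-.055)<.03)
P=W[m];print(P[:,0].max(),P[:,2].max(),totray(P[P[:,0].argsort()[-60:]].mean(0)),np.percentile(P[:,1],[2,98]))
```

```text
[0.53668639 0.05542375 0.10921072] [-3.14118267e+00  5.65236990e-05  1.85835384e-02] 0.013428622080227161 [-0.0458  0.027 ]
0.6390181585020989 0.11577992646326606 [0.0561 0.0237] [0.04325788 0.07011378]
```

Emit:
arm_command:
  fingers: [1,1,1,1,1,1,1,1]
  travel:
    - [0,0.0005,0]
    - [0,0.0005,0.02]
    - [0,0.0005,0.04]
    - [0,0.0005,0.055]
    - [0,0.0005,0.065]
    - [0,0.0005,0.072]
    - [0,0.0005,0.077]
    - [0,0.0005,0.0785]
  dr:
    - [0,0,0]
    - [0,0,0]
    - [0,0,0]
    - [0,0,0]
    - [0,0,0]
    - [0,0,0]
    - [0,0,0]
    - [0,0,0]

```text
time: 27.28
tool_pos: [0.5368, 0.0544, 0.0301]
tool_rot: [-3.142, 0.001, 0.019]
contact_force: [-3.4, 1.5, 7.7]
opening: 0.0136
grip_force: 25.0
```

Emit:
arm_command:
  fingers: [1,1,1,1,1,1,1,1]
  travel:
    - [0.006,0,0]
    - [0.012,0,0]
    - [0.018,0,0]
    - [0.024,0,0]
    - [0.031,0,0]
    - [0.038,0,0]
    - [0.043,0,0]
    - [0.045,0,0]
  dr:
    - [0,0,0]
    - [0,0,0]
    - [0,0,0]
    - [0,0,0]
    - [0,0,0]
    - [0,0,0]
    - [0,0,0]
    - [0,0,0]

```text
time: 27.95
tool_pos: [0.583, 0.0547, 0.0304]
tool_rot: [3.141, -0.001, 0.018]
contact_force: [0.0, 0.1, -0.8]
opening: 0.0133
grip_force: 25.0
```

Emit:
arm_command:
  fingers: [1,1,1]
  travel:
    - [0.002,0,0]
    - [0.0035,0,0]
    - [0.0035,0,0]
  dr:
    - [0,0,0]
    - [0,0,0]
    - [0,0,0]

```text
time: 28.2
tool_pos: [0.5854, 0.0549, 0.0303]
tool_rot: [3.142, 0.0, 0.018]
contact_force: [-0.2, -0.0, -1.1]
opening: 0.0139
grip_force: 25.0
```

No contact force yet; creep forward.

Emit:
arm_command:
  fingers: [1,1,1,1]
  travel:
    - [0.001,0,0]
    - [0.002,0,0]
    - [0.002,0,0]
    - [0.002,0,0]
  dr:
    - [0,0,0]
    - [0,0,0]
    - [0,0,0]
    - [0,0,0]

```text
time: 28.53
tool_pos: [0.5859, 0.0549, 0.0301]
tool_rot: [3.142, 0.003, 0.019]
contact_force: [-5.7, -0.5, 1.6]
opening: 0.0136
grip_force: 25.0
```

Run:
```python
from h import *
o=observe(); print(o['tool_pos'],o['contact_force'],totray(o['tool_pos']))
```

```text
[0.5858951  0.05491778 0.03013428] [-5.66520133 -0.45222938  1.61570212] [0.0034 0.0256]
```

Emit:
arm_command:
  fingers: [0.5,0.5,0.5,0.5,0.5,0.5,0,0]
  travel:
    - [0,0,0]
    - [0,0,0]
    - [0,0,0]
    - [0,0,-0.015]
    - [-0.01,0,-0.05]
    - [-0.04,0,-0.09]
    - [-0.08,0.01,-0.13]
    - [-0.1,0.02,-0.17]
  dr:
    - [0,0,0]
    - [0,0,0]
    - [0,0,0]
    - [0,0,0]
    - [0,0,0]
    - [0,0,0]
    - [0,0,0]
    - [0,0,0]

```text
time: 29.2
tool_pos: [0.5001, 0.0391, 0.1785]
tool_rot: [-3.141, 0.001, 0.019]
contact_force: [0.6, -0.3, 0.2]
opening: 0.032
grip_force: 0.0
```

Run:
```python
from h import *
o=observe(); print(o['tool_pos'],o['tool_rot'],o['opening'],o['contact_force'])
c=snap('wrist','w15.png');W=cloud(c)
for y in (.098,.055,.0035,-.037): inst(c,.5,.647,y-.021,y+.021,zb=.025,lo=.003)
m=(W[...,2]>.05)&(W[...,2]<.1)&(W[...,0]>.38)&(W[...,0]<.48)&(abs(W[...,1]-.028)<.012)
P=W[m]; print(P[:,0].min(),P[:,0].max())
for u,v in [(284,40)]: print(W[v,u])
```

```text
[0.50013043 0.03909751 0.17846454] [-3.14140877e+00  1.48471520e-03  1.93416852e-02] 0.03200681522990846 [ 0.60900773 -0.34418597  0.15274139]
pca yaw 6.45 len 0.1104 tail [0.5374 0.0938] tip [0.6471 0.1062] back rect [567.1  97.9  59.9  14.1   6.1] hc [0.5688 0.0971] px [ 206   28   29  128 1655]
pca yaw 0.9 len 0.1087 tail [0.5383 0.0548] tip [0.6469 0.0569] back rect [568.2  55.6  59.9  13.5   0.6] hc [0.5696 0.0553] px [ 252   29   32  127 1727]
pca yaw 0.76 len 0.1078 tail [0.5393 0.0018] tip [0.647  0.0037] back rect [569.3   1.7  60.   14.2   1.2] hc [0.5707 0.0023] px [ 315   32   26  124 2135]
pca yaw -4.47 len 0.1081 tail [ 0.5393 -0.0335] tip [ 0.6471 -0.0422] back rect [569.1 -37.   14.5  60.1  86.2] hc [ 0.5706 -0.0357] px [ 355   32   30  125 1653]
0.3998621419343746 0.47425832115934596
[0.64048153 0.04193096 0.02569605]
```

View pics/w15.png

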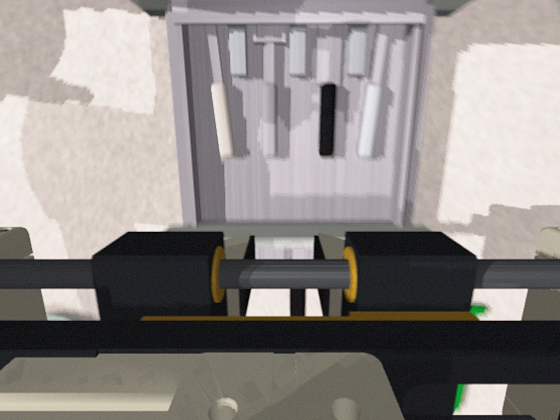

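Emit:
arm_command:
  fingers: [0,0,0,0,0,0,0,0]
  travel:
    - [-0.035,0.005,0]
    - [-0.07,0.0113,0]
    - [-0.0773,0.0113,0.01]
    - [-0.0773,0.0113,0.04]
    - [-0.0773,0.0113,0.075]
    - [-0.0773,0.0113,0.105]
    - [-0.0773,0.0113,0.12]
    - [-0.0773,0.0113,0.1215]
  dr:
    - [0,0,0]
    - [0,0,0]
    - [0,0,0]
    - [0,0,0]
    - [0,0,0]
    - [0,0,0]
    - [0,0,0]
    - [0,0,0]

```text
time: 29.92
tool_pos: [0.4236, 0.0262, 0.054]
tool_rot: [-3.141, 0.004, 0.018]
contact_force: [-0.8, 0.7, 0.4]
opening: 0.046
grip_force: 0.0
```

Emit:
arm_command:
  fingers: [1,1,1,1,1,1]
  travel:
    - [0,0,0]
    - [0,0,0]
    - [0,0,0]
    - [0,0,0]
    - [0,0,0]
    - [0,0,0]
  dr:
    - [0,0,0]
    - [0,0,0]
    - [0,0,0]
    - [0,0,0]
    - [0,0,0]
    - [0,0,0]
  squeeze: 30

```text
time: 30.42
tool_pos: [0.4256, 0.026, 0.0571]
tool_rot: [3.141, -0.002, 0.019]
contact_force: [-0.0, 0.9, 5.8]
opening: 0.0141
grip_force: 30.0
```

Emit:
arm_command:
  fingers: [1,1,1,1,1,1,1,1]
  travel:
    - [0.004,0,0]
    - [0.012,0,0]
    - [0.024,0,0]
    - [0.038,0,0]
    - [0.053,0,0]
    - [0.068,0,0]
    - [0.083,0,0]
    - [0.098,0,0]
  dr:
    - [0,0,0]
    - [0,0,0]
    - [0,0,0]
    - [0,0,0]
    - [0,0,0]
    - [0,0,0]
    - [0,0,0]
    - [0,0,0]

```text
time: 31.08
tool_pos: [0.5207, 0.0281, 0.0569]
tool_rot: [-3.141, 0.006, 0.019]
contact_force: [-10.8, -0.4, 14.0]
opening: 0.0138
grip_force: 30.0
```

Emit:
arm_command:
  fingers: [1,1,1,1,1,1,1,1]
  travel:
    - [0.014,0,0]
    - [0.028,0,0]
    - [0.042,0,0]
    - [0.054,0,0]
    - [0.066,0,0]
    - [0.076,0,0]
    - [0.082,0,0]
    - [0.085,0,0]
  dr:
    - [0,0,0]
    - [0,0,0]
    - [0,0,0]
    - [0,0,0]
    - [0,0,0]
    - [0,0,0]
    - [0,0,0]
    - [0,0,0]

```text
time: 31.75
tool_pos: [0.6065, 0.0295, 0.057]
tool_rot: [-3.142, 0.005, 0.019]
contact_force: [-9.9, -0.1, 12.3]
opening: 0.0137
grip_force: 30.0
```

Emit:
arm_command:
  fingers: [1,1,1,1,1]
  travel:
    - [0.002,0,0]
    - [0.004,0,0]
    - [0.006,0,0]
    - [0.007,0,0]
    - [0.007,0,0]
  dr:
    - [0,0,0]
    - [0,0,0]
    - [0,0,0]
    - [0,0,0]
    - [0,0,0]

```text
time: 32.17
tool_pos: [0.613, 0.0296, 0.057]
tool_rot: [-3.142, 0.005, 0.019]
contact_force: [-8.4, -0.2, 9.0]
opening: 0.0139
grip_force: 30.0
```

Emit:
arm_command:
  fingers: [1,1,1,1,1]
  travel:
    - [0.001,0,-0.0005]
    - [0.002,0,-0.0005]
    - [0.003,0,-0.0005]
    - [0.004,0,-0.0005]
    - [0.004,0,-0.0005]
  dr:
    - [0,0,0]
    - [0,0,0]
    - [0,0,0]
    - [0,0,0]
    - [0,0,0]

```text
time: 32.58
tool_pos: [0.6169, 0.0298, 0.057]
tool_rot: [-3.141, 0.005, 0.019]
contact_force: [-6.0, 0.2, 6.4]
opening: 0.0137
grip_force: 30.0
```

Emit:
arm_command:
  fingers: [1,1,1,1,1]
  travel:
    - [0.001,0,0]
    - [0.002,0,0]
    - [0.002,0,0]
    - [0.002,0,0]
    - [0.002,0,0]
  dr:
    - [0,0,0]
    - [0,0,0]
    - [0,0,0]
    - [0,0,0]
    - [0,0,0]

```text
time: 33.0
tool_pos: [0.619, 0.0298, 0.057]
tool_rot: [-3.141, 0.005, 0.019]
contact_force: [-7.0, -0.4, 5.6]
opening: 0.0139
grip_force: 30.0
```

Emit:
arm_command:
  fingers: [1,1,1,1,1]
  travel:
    - [0.001,0,0]
    - [0.002,0,0]
    - [0.002,0,0]
    - [0.002,0,0]
    - [0.002,0,0]
  dr:
    - [0,0,0]
    - [0,0,0]
    - [0,0,0]
    - [0,0,0]
    - [0,0,0]

```text
time: 33.42
tool_pos: [0.6193, 0.0298, 0.057]
tool_rot: [-3.141, 0.008, 0.019]
contact_force: [-13.2, -0.9, 10.7]
opening: 0.0136
grip_force: 30.0
```

Emit:
arm_command:
  fingers: [1,1,1,1,1]
  travel:
    - [0.001,0,0]
    - [0.002,0,0]
    - [0.002,0,0]
    - [0.002,0,0]
    - [0.002,0,0]
  dr:
    - [0,0,0]
    - [0,0,0]
    - [0,0,0]
    - [0,0,0]
    - [0,0,0]

```text
time: 33.83
tool_pos: [0.6193, 0.0298, 0.0569]
tool_rot: [-3.141, 0.013, 0.019]
contact_force: [-21.4, -1.0, 14.9]
opening: 0.0136
grip_force: 30.0
```

Emit:
arm_command:
  fingers: [0,0,0,0,0,0,0,0]
  travel:
    - [0,0,0]
    - [0,0,0]
    - [0,0,0]
    - [0,0,-0.02]
    - [0,0,-0.06]
    - [0,0,-0.1]
    - [-0.03,0,-0.14]
    - [-0.03,0,-0.16]
  dr:
    - [0,0,0]
    - [0,0,0]
    - [0,0,0]
    - [0,0,0]
    - [0,0,0]
    - [0,0,0]
    - [0,0,0]
    - [0,0,0]

```text
time: 34.5
tool_pos: [0.5939, 0.0293, 0.2197]
tool_rot: [3.141, -0.002, 0.019]
contact_force: [1.4, 1.3, -0.0]
opening: 0.046
grip_force: 0.0
```

Run:
```python
from h import *
o=observe(); print(o['tool_pos'],o['tool_rot'],o['opening'],o['contact_force'])
c=snap('wrist'); im=c['color'].copy(); W=cloud(c)
m=(W[...,2]>.119)&(W[...,2]<.15)&(abs(W[...,0]-.697)<.03)&(abs(W[...,1]-.03)<.03)
P=W[m]; r=cv2.minAreaRect(P[:,:2].astype(np.float32)*1000); print('btn',r,np.percentile(P[:,2],[5,50,95]))
k=m&(im.max(2)<70); print('black cap',k.sum(),np.median(W[k],0))
m=(abs(W[...,2]-.08)<.005)&(W[...,0]>.64)&(W[...,0]<.68)&(abs(W[...,1]-.03)<.1);print('panel x',np.percentile(W[m][:,0],[2,50,98]))
cv2.imwrite('pics/w16.png',im)
```

```text
[0.59391535 0.02926733 0.21970782] [ 3.14129458e+00 -1.57313668e-03  1.86063564e-02] 0.0459913298817591 [ 1.39491981  1.34142442 -0.00499706]
btn ((696.92333984375, 30.17763900756836), (26.960723876953125, 26.542625427246094), 2.116612195968628) [0.12449142 0.12657068 0.12774593]
black cap 1112 [0.69660431 0.0299135  0.12658171]
panel x [0.64528588 0.66367387 0.66805754]
```

View pics/w16.png

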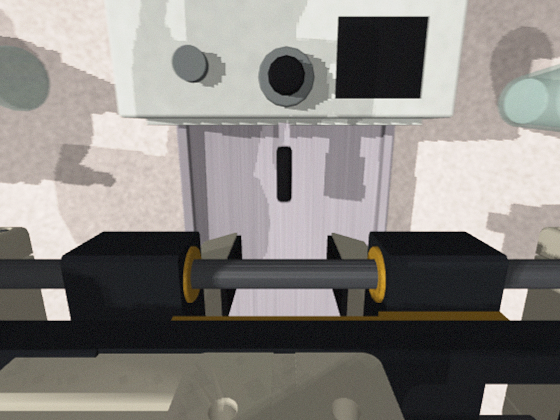

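Emit:
arm_command:
  fingers: [1,1,1,1,1,1,1,1]
  travel:
    - [0.025,0,0]
    - [0.05,0,0.01]
    - [0.075,0,0.02]
    - [0.095,0.001,0.04]
    - [0.103,0.001,0.06]
    - [0.105,0.001,0.07]
    - [0.105,0.001,0.07]
    - [0.105,0.001,0.07]
  dr:
    - [0,0,0]
    - [0,0,0]
    - [0,0,0]
    - [0,0,0]
    - [0,0,0]
    - [0,0,0]
    - [0,0,0]
    - [0,0,0]

```text
time: 35.22
tool_pos: [0.6996, 0.0301, 0.1465]
tool_rot: [-3.142, 0.001, 0.018]
contact_force: [0.6, -1.0, 0.8]
opening: 0.0009
grip_force: 0.0
```

Run:
```python
from h import *
o=observe(); print(o['tool_pos'],o['opening'],o['contact_force'])
```

```text
[0.69958339 0.03013072 0.14645179] 0.0008510557279055077 [ 0.56831358 -0.98050756  0.8235842 ]
```

Emit:
arm_command:
  fingers: [1,1,1,1,1,1,1,1]
  travel:
    - [-0.003,0,0.01]
    - [-0.003,0,0.018]
    - [-0.003,0,0.021]
    - [-0.003,0,0.023]
    - [-0.003,0,0.025]
    - [-0.003,0,0.0265]
    - [-0.003,0,0.0275]
    - [-0.003,0,0.0275]
  dr:
    - [0,0,0]
    - [0,0,0]
    - [0,0,0]
    - [0,0,0]
    - [0,0,0]
    - [0,0,0]
    - [0,0,0]
    - [0,0,0]

```text
time: 35.88
tool_pos: [0.697, 0.0301, 0.1212]
tool_rot: [3.141, -0.001, 0.018]
contact_force: [-5.3, -0.2, 9.0]
opening: 0.0006
grip_force: 4.6
```

Emit:
arm_command:
  fingers: [1,1,1,1]
  travel:
    - [0,0,0.001]
    - [0,0,0.002]
    - [0,0,0.002]
    - [0,0,0.002]
  dr:
    - [0,0,0]
    - [0,0,0]
    - [0,0,0]
    - [0,0,0]

```text
time: 36.22
tool_pos: [0.6971, 0.0301, 0.1211]
tool_rot: [3.141, -0.002, 0.019]
contact_force: [-8.7, 0.5, 17.7]
opening: 0.0002
grip_force: 8.7
```

Emit:
arm_command:
  fingers: [1,1,1,1,1,1,1,1]
  travel:
    - [0,0,-0.01]
    - [0,0,-0.03]
    - [0,0,-0.06]
    - [-0.03,0,-0.09]
    - [-0.06,0,-0.1]
    - [-0.09,0,-0.1]
    - [-0.1,0,-0.1]
    - [-0.1,0,-0.1]
  dr:
    - [0,0,0]
    - [0,0,0]
    - [0,0,0]
    - [0,0,0]
    - [0,0,0]
    - [0,0,0]
    - [0,0,0]
    - [0,0,0]

```text
time: 36.88
tool_pos: [0.5955, 0.0283, 0.2186]
tool_rot: [3.141, -0.001, 0.018]
contact_force: [1.2, 0.2, 0.0]
opening: 0.0007
grip_force: 0.0
```

Run:
```python
from h import *
o=observe(); print(o['time'],o['tool_pos'],o['contact_force'])
c=snap('wrist','w17.png'); W=cloud(c)
m=(abs(W[...,0]-.697)<.01)&(abs(W[...,1]-.03)<.01);print('btn z',np.nanmedian(W[m][:,2]))
m=(W[...,2]>.065)&(W[...,2]<.095)&(W[...,0]>.55)&(W[...,0]<.65)&(abs(W[...,1]-.03)<.012);print('grip x',np.percentile(W[m][:,0],[2,98]))
t=snap('top'); T=cloud(t)
for n,x,y,h in [('petri',.3008,.3112,.01),('jar',.3143,-.3408,.03),('flask',.6964,.3246,.03),('beaker',.7017,-.2555,.03),('reagent',.2927,.4205,.1)]:
    q=(T[...,2]>h)&(abs(T[...,0]-x)<.06)&(abs(T[...,1]-y)<.06);print(n,np.median(T[q][:,:2],0).round(3),q.sum())
```

```text
36.8833 [0.5954589  0.02831009 0.21862214] [1.18206219 0.18430326 0.03542434]
btn z 0.12676347653049458
grip x [0.59280557 0.64868716]
petri [0.322 0.308] 451
jar [ 0.313 -0.337] 454
flask [0.694 0.323] 373
beaker [ 0.713 -0.264] 712
reagent [0.294 0.415] 450
```

```bash
python3 -c "
from cell import *
print(hand_in())"
```

```text
the job is handed in; nothing more can be done
None
```

I handed the job in after 37 s of the allowed 210 s. All four instruments were on the bench, and each now lies in its own channel against the end wall. The tray is fully home and the start button was pressed once and let go. The glassware was not disturbed as far as I could see; the arm partly hid the petri dish in the last view.

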